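Bolt the sprung drill table level

ROBOT

A 6-joint arm with a two-finger parallel gripper is mounted at the origin on the work surface. World frame = base frame: x ahead of the robot, y to its left, z up, the work surface at z = 0. Lengths are in m, angles in rad, forces in N, time in s.
With the tool pointing down it reaches from about 0.425 to 1.125 m from the base axis. Payload 14.9 kg.
Tool frame: the origin (TCP) lies where the fingers leave the gripper's body, on its centre line; the fingertips stand 78 mm ahead of it and the grasp point (between the pads) lies 60 mm ahead of it (pinch_z is the distance from the TCP to the grasp point, in m); z points along the fingers, y is the direction in which the jaws open and shut (so a half turn about z gives the same grasp; the last joint's range is limited). The gripper opens to 91 mm and grips with 3 to 60 N. Pads are 32 mm wide; open, the fingers measure 118 mm over their backs; the gripper's body (76 mm by 178 mm) begins 60 mm behind the grasp point.
Start: joints at [1.244, 0.379, 1.734, -0, 1.028, -0.033], TCP at [0.203, 0.67, 0.292] pointing down, gripper open.
Joint ranges: [-2.77, 2.77], [-0.74, 2.19], [0, 2.66], [-1.06, 4.2], [0.31, 2.87], [-3.08, 3.08]. Speed limits (rad/s): [1.89, 1.89, 2.39, 3.14, 3.14, 3.14].

INTERFACE

Orientations are given as a unit quaternion [x, y, z, w].
In Python, from bench import get_obs, capture, close_job, pinch_z gives the robot as it stands. The module is installed in compiled form; this text tells all that it offers.
- The arm moves only by the tool move_arm, never from a script. Its argument "motion" is a list that holds one entry, the list of rows, each a list of 7 numbers: the shift along the world's x, y, z in cm, then the turn, a rotation vector about the world's x, y, z in rad, then the opening, from 0 (shut) to 1 (fully open). In form: [[[dx, dy, dz, wx, wy, wz, fingers], ...]]. A call has 1 to 12 rows; each row is the pose to reach, as a shift and turn from the pose measured when the call began; what a row does not reach only later rows make up. A row lasts 1/10 s, in which the tool goes at most 50 mm and 8.59 degrees, less where a joint would pass 70% of its speed; a pose out of reach is approached as far as the arm can. A call with a gripper value outside its range is refused whole. The fingers move at their own pace and stop on an object; "newtons" is the grip in N (left out, the last holds). Time passes only in rows, so rows that repeat a pose let the fingers close. It gives the time, the measured TCP pose, the force and the opening at its end, in the units of the state.
- get_obs(): the state, without advancing time (a new reading comes with each control period).
- capture(name): name is "side" or "top" or "wrist"; returns a dict with "pixels" (420x560x3 uint8, red, green, blue), "fx", "fy", "cx", "cy" (pixels), "world_from_camera" (4x4, takes a point from camera to world coordinates). Camera axes: x right, y down, z forward; pixel columns grow to the right and rows downward; lengths in m; the calibration is good to about 2 mm. A picture is of the moment at which its call begins. There is no depth.
- close_job(): hands the job in, once; it reports no verdict.
The state is a dict: "time_s": time; "q": joint angles; "joint_velocities": joint speeds; "joint_torque": joint torques, N m; "ee_pos": TCP position; "eef_rot": TCP orientation; "force": force on the tool from outside, world axes, zero at the start; "ft_torque": the same for the moment, N m; "gripper_width": finger opening in m.
Only numpy, scipy, OpenCV 4.12 (cv2) and the standard library are available. Lean on these libraries where they do the work, as an engineer would, in place of code of your own. Each camera call takes 0.05 s, during which the arm holds its last target. There are 200 camera calls.

TASK

The tilting table of the drill stand has sprung up. Press it down by the bolt's ball knob until it lies level and bears firmly on its rubber buffer, keep it down while you slide the bolt all the way home under the keeper, then let go so that the bolt holds the table level. Work by feel: do not crush the buffer or ram the bolt against the keeper, and leave the things round about where they are.

Things in the scene. Friction and masses are not known exactly. Their poses are not given: they have to be found in the camera images.
- stand: Grey steel base plate 250 (x) x 300 (y) x 12 mm, fixed to the bench; origin at the centre of its underside, x away from the robot at yaw 0, z up. Two cheeks, 86 mm high, carry the hinge at its far (+x) side. At its near left corner (-x, +y) stands the keeper: a steel post with a ledge that overhangs towards the table.
- tilt (a joint): Tilt (rad) of the slotted aluminium table, 200 x 180 x 8 mm, 0.8 kg: 0 level, positive near edge raised; sprung up to a stop at 0.30. The spring lifts the knob with 2 N when raised, 4 N (+-1) when level. From 3 mm above level (at the knob) the buffer adds 5 N per mm: level takes about 19 N in all pressed on the knob; 20 to 25 N is right. More crushes the buffer.
- hinge (a point): Middle of the table's hinge axis, 70 mm above the bench, 100 mm to +x of the stand's origin. Its axes turn with the table: y along the hinge (parallel to the stand's y), x in the plate away from the robot, z normal to the plate; level, they are parallel to the stand's. The plate's top face is 4 mm above the axis.
- bolt (a joint): Travel (m) of the flat steel bolt along the table's near edge towards the keeper (hinge +y): 0 drawn back, 0.030 home on its end stop; starts at 0 to 0.005. Its nose meets the keeper at 0.010 and butts against the ledge's end unless the table is pressed fully level (about 19 N on the knob). It slides with 2 N of friction, 5 to 7 N where it rubs under the ledge.
- knob (a point): Centre of the black ball knob, 26 mm diameter, on a 12 mm stem on the bolt: in the hinge's axes 180 mm to -x, 50 mm to +z (46 mm above the plate) and at y = the bolt's travel. The bolt's two guides, centred 35 mm to -y and 68 mm to +y of the hinge's middle, rise 16 mm above the plate.
- buffer: Black rubber buffer, 24 mm diameter, standing on the stand under the near half of the table, 75 mm on the -x side of the stand's origin; origin at its foot, 42 mm above the bench, its top 69 mm. It gives 1 mm for 5 N and is spoilt by more than 28 N.
- oil: Bystander: white plastic bottle with a red cap, 56 mm diameter, 130 mm high; origin at its foot.
- carton: Bystander: cardboard box 90 x 70 x 50 mm; origin at the centre of its underside.
- tin: Bystander: open steel tin, 70 mm diameter, 60 mm high; origin at its foot.
- keeper: Steel ledge on a post at the stand's near left corner. Origin: middle of the lower edge of the ledge's end that faces the table, 86 mm above the bench. The ledge is 32 mm wide (x), 8 mm thick and runs 46 mm to the stand's +y from here; the bolt (14 mm wide, 10 mm thick, its top 16 mm above the hinge axis when level) slides in below it and then bears up on it. Bent by more than 28 N.

How it is judged:
By the outcome, as a careful person would: the job done as asked, in the order asked, and still so for the second after the job is handed in, with the robot touching nothing.
It also fails if it takes over 58 s, if anything falls off the work surface, if the arm or the gripper's body presses on something with over 40 N, if the wrist force passes 120 N, or if a joint passes its speed limit or range.

## Working session

There is one attempt and no reset: what is moved stays moved. The work goes in short steps, Python scripts to look and compute and a tool call to move; the robot and the scene stay as the last step left them, time stands still between calls to the robot, and variables do not carry over. Pictures are saved under pics/ and viewed, about 8 in all and at most 12, crops included, and the job is handed in when it is done.

Besides the shell and the picture viewer there is one more tool, called after "Request:" by a JSON object that holds its "name" and its "arguments". move_arm: Moves the arm, as the interface text tells. Its arguments: {"type":"object","properties":{"motion":{"type":"array"},"newtons":{"type":"number"}},"required":["motion"]}

```bash
mkdir -p pics; cat > h.py <<'E'
import numpy as np, cv2
from bench import get_obs, capture, close_job, pinch_z
def snap(c,n):
    d=capture(c); cv2.imwrite(f'pics/{n}.png',d['pixels'][:,:,::-1]); np.savez(f'pics/{n}.npz',**d); return d
def load(n): return np.load(f'pics/{n}.npz')
def proj(d,P):
    P=np.atleast_2d(P); T=np.linalg.inv(d['world_from_camera']); p=P@T[:3,:3].T+T[:3,3]
    return np.c_[d['fx']*p[:,0]/p[:,2]+d['cx'], d['fy']*p[:,1]/p[:,2]+d['cy']]
def ray(d,u,v):
    T=d['world_from_camera']; r=T[:3,:3]@np.array([(u-d['cx'])/d['fx'],(v-d['cy'])/d['fy'],1.]); return T[:3,3],r/np.linalg.norm(r)
def onz(d,u,v,z):
    o,r=ray(d,u,v); return o+r*(z-o[2])/r[2]
def tri(obs):
    A=np.zeros((3,3));b=np.zeros(3)
    for d,u,v in obs:
        o,r=ray(d,u,v); M=np.eye(3)-np.outer(r,r); A+=M;b+=M@o
    return np.linalg.solve(A,b)
E
python3 - <<'E'
from h import *
for c in('top','side'):
    d=snap(c,c+'0'); print(c,d['world_from_camera'].round(3).tolist(),d['fx'])
o=get_obs(); print({k:np.round(v,3).tolist() for k,v in o.items()},pinch_z)
E
```

```text
top [[-0.01, -0.981, 0.196, 0.401], [-1.0, 0.012, 0.009, 0.009], [-0.011, -0.196, -0.981, 1.128], [0.0, 0.0, 0.0, 1.0]] 454.70261737849336
side [[0.9, -0.212, 0.382, 0.285], [-0.437, -0.454, 0.777, -0.598], [0.009, -0.866, -0.501, 0.508], [0.0, 0.0, 0.0, 1.0]] 450.42640845029746
{'time_s': 0.1, 'q': [1.244, 0.379, 1.735, 0.0, 1.028, -0.033], 'joint_velocities': [0.001, -0.001, -0.001, 0.001, 0.001, -0.001], 'joint_torque': [0.0, -76.505, -43.53, 0.065, 0.04, 0.0], 'ee_pos': [0.203, 0.67, 0.292], 'eef_rot': [0.146, 0.989, -0.0, -0.0], 'force': [-0.66, -0.421, 0.792], 'ft_torque': [0.015, -0.073, 0.005], 'gripper_width': 0.091} 0.0595
```

View pics/top0.png

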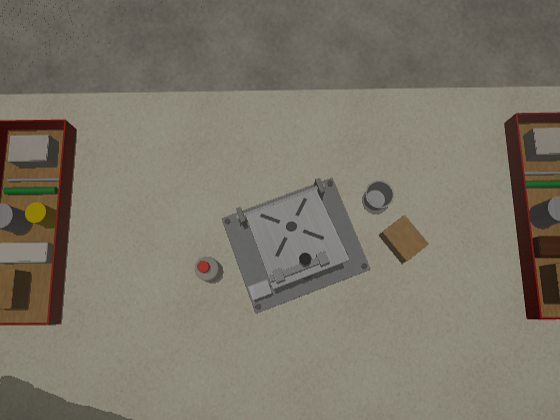

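View pics/side0.png

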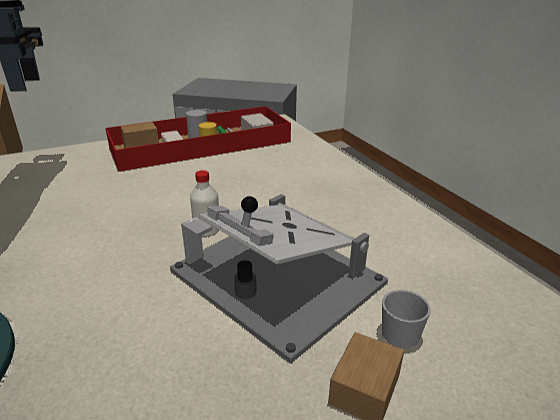

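Top view: stand corners at about (222,218), (333,179), (370,268) and (257,313), with the knob at (305,259) and the oil bottle left at (207,268). Side view: knob at (249,204). The keeper post is at the near left.

```bash
cat >> h.py <<'E'
from scipy.optimize import least_squares
def stand(p,L):
    x,y,a=p; c,s=np.cos(a),np.sin(a); L=np.atleast_2d(L)
    return np.c_[x+c*L[:,0]-s*L[:,1], y+s*L[:,0]+c*L[:,1], L[:,2]]
def knobL(t,b):  # tilt about hinge, near edge raised
    x,z=-.18,.05; return [.1+x*np.cos(t)+z*np.sin(t), b, .07-x*np.sin(t)+z*np.cos(t)]
E
python3 - <<'E'
from h import *
t,s=load('top0'),load('side0')
C=[onz(t,u,v,.012) for u,v in[(222,218),(333,179),(370,268),(257,313)]]
print(np.round(C,3))
# local: far-left(+x,+y), far-right, near-right, near-left
L=np.array([[.125,.15,.012],[.125,-.15,.012],[-.125,-.15,.012],[-.125,.15,.012]])
K=tri([(t,305,259),(s,249,204)]); print('knob',K.round(4))
S=np.array([(170,266),(292,357),(387,279)]);Ls=L[[3,2,1]]
T=np.array([(222,218),(333,179),(370,268),(257,313)])
f=lambda p:np.r_[(proj(t,stand(p[:3],L))-T).ravel(),(proj(s,stand(p[:3],Ls))-S).ravel(),
 2*(proj(t,stand(p[:3],knobL(.3,p[3])))-[305,259]).ravel(),2*(proj(s,stand(p[:3],knobL(.3,p[3])))-[249,204]).ravel()]
r=least_squares(f,[.55,0,.3,.002],loss='soft_l1');print(r.x,r.fun.round(1) if 0 else f(r.x).round(1))
p=r.x
print('knob',stand(p[:3],knobL(.3,p[3])),'level',stand(p[:3],knobL(0,p[3])),stand(p[:3],knobL(0,.03)))
print('keeper',stand(p[:3],[-.08,.15-.046,.086]))
print('oil',onz(t,203,267,.13),'tin',onz(t,378,190,.06))
E
```

```text
[[ 0.624  0.156  0.012]
 [ 0.722 -0.125  0.012]
 [ 0.495 -0.208  0.012]
 [ 0.39   0.069  0.012]]
knob [ 0.5021 -0.0411  0.1708]
[ 0.55799541 -0.02671184  0.35063471  0.00572617] [-0.4  0.1 -0.3 -2.   1.3  1.2 -1.   0.5 -0.7  0.2 -0.4  1.9  2.5 -1.1
 -0.1 -0.2  0.2 -0.3]
knob [[ 0.50232335 -0.04097663  0.17096046]] level [[ 0.48089611 -0.0488136   0.12      ]] [[ 0.4725582  -0.02601671  0.12      ]]
keeper [[0.44713964 0.04348075 0.086     ]]
oil [0.49138871 0.1808274  0.13      ] tin [ 0.67877923 -0.22706236  0.06      ]
```

Request:
{"name": "move_arm", "arguments": {"motion": [[[30,-71.1,0,0,0,0.644,1],[30,-71.1,0,0,0,0.644,1],[30,-71.1,0,0,0,0.644,1],[30,-71.1,0,0,0,0.644,1],[30,-71.1,0,0,0,0.644,1],[30,-71.1,0,0,0,0.644,1],[30,-71.1,0,0,0,0.644,1],[30,-71.1,0,0,0,0.644,1],[30,-71.1,0,0,0,0.644,1],[30,-71.1,0,0,0,0.644,1],[30,-71.1,0,0,0,0.644,1],[30,-71.1,0,0,0,0.644,1]]], "newtons": 55}}

```text
time_s: 1.3
ee_pos: [0.4361, 0.1151, 0.2919]
eef_rot: [-0.174, 0.985, -0.0, 0.0]
force: [1.3, 1.2, -0.0]
gripper_width: 0.0911
```

Request:
{"name": "move_arm", "arguments": {"motion": [[[6.7,-15.6,0,0,0,0,1],[6.7,-15.6,0,0,0,0,1],[6.7,-15.6,0,0,0,0,1],[6.7,-15.6,0,0,0,0,1],[6.7,-15.6,0,0,0,0,1],[6.7,-15.6,0,0,0,0,1]]]}}

```text
time_s: 1.9
ee_pos: [0.5028, -0.041, 0.2916]
eef_rot: [-0.174, 0.985, -0.0, -0.0]
force: [-0.4, 0.3, -0.2]
gripper_width: 0.0911
```

```bash
python3 - <<'E'
from h import *
d=snap('wrist','w1'); o=get_obs(); print(o['ee_pos'],o['force'])
print(d['world_from_camera'].round(3).tolist(), proj(d,[.5023,-.041,.171]))
E
```

```text
[ 0.50262649 -0.04043454  0.29161307] [ 0.42716908  0.38468685 -0.24388538]
[[-0.342, 0.909, 0.238, 0.437], [0.94, 0.331, 0.085, -0.066], [-0.002, 0.253, -0.967, 0.384], [0.0, 0.0, 0.0, 1.0]] [[277.53005456 234.11197748]]
```

View pics/w1.png

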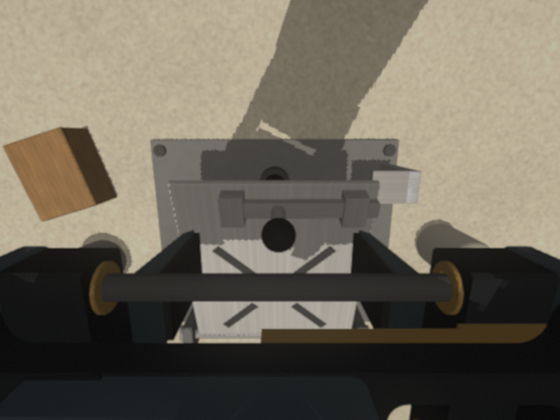

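The wrist view shows the knob at (278,235), against a prediction of (277.5,234), and the jaws are square to the stand. Next I descend and grip.

Request:
{"name": "move_arm", "arguments": {"motion": [[[0,0,-2.5,0,0,0,1],[0,0,-4.5,0,0,0,1],[0,0,-6.1,0,0,0,1],[0,0,-6.1,0,0,0,1],[0,0,-6.1,0,0,0,0.5],[0,0,-6.1,0,0,0,0.3],[0,0,-6.1,0,0,0,0.2],[0,0,-6.1,0,0,0,0.2],[0,0,-6.1,0,0,0,0.2],[0,0,-6.1,0,0,0,0.2]]], "newtons": 50}}

```text
time_s: 2.95
ee_pos: [0.5026, -0.0405, 0.2308]
eef_rot: [-0.174, 0.985, -0.0, 0.0]
force: [0.2, -0.9, -0.2]
gripper_width: 0.0459
```

Request:
{"name": "move_arm", "arguments": {"motion": [[[0,0,0,0,0,0,0.1],[0,0,0,0,0,0,0.1],[0,0,0,0,0,0,0.1],[0,0,0,0,0,0,0],[0,0,0,0,0,0,0],[0,0,0,0,0,0,0]]]}}

```text
time_s: 3.55
ee_pos: [0.5026, -0.0405, 0.2308]
eef_rot: [-0.174, 0.985, -0.0, 0.0]
force: [-1.0, 1.7, 0.6]
gripper_width: 0.0235
```

Request:
{"name": "move_arm", "arguments": {"motion": [[[-0.22,-0.08,-0.4,0,0,0,0],[-0.44,-0.16,-0.8,0,0,0,0],[-0.66,-0.24,-1.2,0,0,0,0],[-0.87,-0.32,-1.62,0,0,0,0],[-1.05,-0.38,-2.05,0,0,0,0],[-1.23,-0.45,-2.5,0,0,0,0],[-1.41,-0.52,-2.9,0,0,0,0],[-1.59,-0.58,-3.33,0,0,0,0],[-1.74,-0.63,-3.77,0,0,0,0],[-1.89,-0.69,-4.21,0,0,0,0],[-1.89,-0.69,-4.21,0,0,0,0],[-1.89,-0.69,-4.21,0,0,0,0]]]}}

```text
time_s: 4.75
ee_pos: [0.484, -0.0474, 0.1888]
eef_rot: [-0.174, 0.985, -0.0, 0.0]
force: [1.6, 1.9, 3.9]
gripper_width: 0.0239
```

```bash
python3 - <<'E'
from h import *
o=get_obs(); print(o['ee_pos'],o['force'],o['ft_torque'],o['gripper_width'])
d=snap('side','s2'); print(proj(d,stand([.558,-.0267,.3506],knobL(.05,.0057))))
cv2.imwrite('pics/s2c.png',cv2.resize(d['pixels'][120:330,140:420,::-1],None,fx=2.8,fy=2.8,interpolation=2))
E
```

```text
[ 0.48404848 -0.04736145  0.1887873 ] [1.60195598 1.87739848 3.9372334 ] [ 0.32357514 -0.36157742 -0.03352477] 0.023869094962084083
[[240.18054394 232.20914893]]
```

View pics/s2c.png

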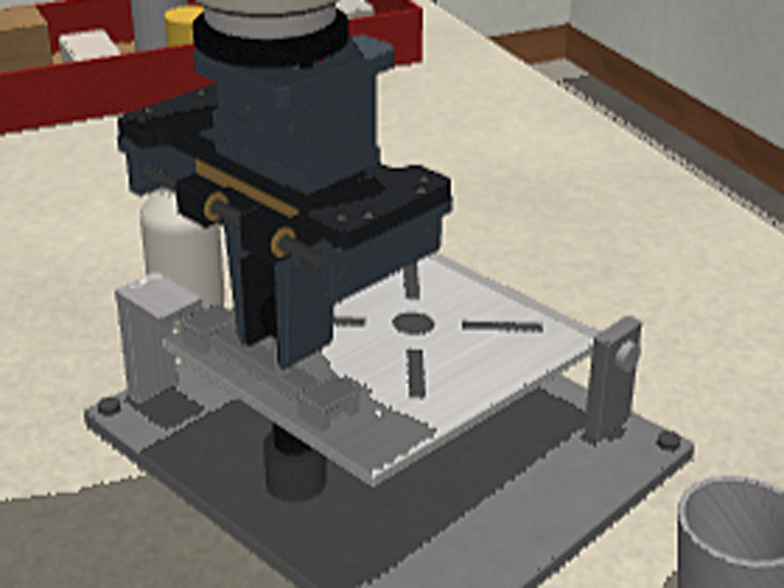

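The table follows the knob at about 4 N and the bolt lies clear of the keeper. I press on in small steps.

Request:
{"name": "move_arm", "arguments": {"motion": [[[-0.08,-0.03,-0.25,0,0,0,0],[-0.15,-0.06,-0.5,0,0,0,0],[-0.19,-0.07,-0.65,0,0,0,0],[-0.19,-0.07,-0.65,0,0,0,0],[-0.19,-0.07,-0.65,0,0,0,0]]]}}

```text
time_s: 5.3
ee_pos: [0.4823, -0.0481, 0.1826]
eef_rot: [-0.174, 0.985, -0.0, 0.0]
force: [-0.5, 0.8, 6.8]
gripper_width: 0.0241
```

Request:
{"name": "move_arm", "arguments": {"motion": [[[-0.02,-0.01,-0.08,0,0,0,0],[-0.04,-0.01,-0.16,0,0,0,0],[-0.06,-0.02,-0.22,0,0,0,0],[-0.06,-0.02,-0.22,0,0,0,0],[-0.06,-0.02,-0.22,0,0,0,0]]]}}

```text
time_s: 5.8
ee_pos: [0.4819, -0.0483, 0.1809]
eef_rot: [-0.174, 0.985, -0.0, 0.001]
force: [-3.5, 0.7, 12.5]
gripper_width: 0.0236
```

Request:
{"name": "move_arm", "arguments": {"motion": [[[-0.04,-0.01,-0.1,0,0,0,0],[-0.06,-0.02,-0.2,0,0,0,0],[-0.06,-0.02,-0.2,0,0,0,0],[-0.06,-0.02,-0.2,0,0,0,0],[-0.06,-0.02,-0.2,0,0,0,0]]]}}

```text
time_s: 6.3
ee_pos: [0.4817, -0.0485, 0.1797]
eef_rot: [-0.174, 0.985, -0.001, 0.001]
force: [-3.3, 1.6, 17.0]
gripper_width: 0.0239
```

Request:
{"name": "move_arm", "arguments": {"motion": [[[-0.04,-0.02,-0.1,0,0,0,0],[-0.05,-0.02,-0.2,0,0,0,0],[-0.05,-0.02,-0.2,0,0,0,0],[-0.05,-0.02,-0.2,0,0,0,0],[-0.05,-0.02,-0.2,0,0,0,0]]]}}

```text
time_s: 6.8
ee_pos: [0.4816, -0.0489, 0.1788]
eef_rot: [-0.174, 0.985, -0.001, 0.001]
force: [-6.3, 0.2, 23.0]
gripper_width: 0.0236
```

Request:
{"name": "move_arm", "arguments": {"motion": [[[-0.12,0.06,-0.11,0,0,0,0],[-0.15,0.14,-0.11,0,0,0,0],[-0.18,0.22,-0.11,0,0,0,0],[-0.2,0.28,-0.11,0,0,0,0],[-0.2,0.28,-0.11,0,0,0,0]]]}}

```text
time_s: 7.3
ee_pos: [0.4806, -0.0464, 0.179]
eef_rot: [-0.174, 0.985, -0.001, 0.002]
force: [-2.6, -2.2, 21.7]
gripper_width: 0.0234
```

Request:
{"name": "move_arm", "arguments": {"motion": [[[-0.12,0.06,-0.12,0,0,0,0],[-0.15,0.12,-0.12,0,0,0,0],[-0.15,0.17,-0.12,0,0,0,0],[-0.15,0.17,-0.12,0,0,0,0]]]}}

```text
time_s: 7.7
ee_pos: [0.48, -0.045, 0.179]
eef_rot: [-0.174, 0.985, -0.002, 0.003]
force: [-3.8, -2.6, 21.8]
gripper_width: 0.0235
```

Request:
{"name": "move_arm", "arguments": {"motion": [[[-0.13,0.06,-0.13,0,0,0,0],[-0.15,0.12,-0.14,0,0,0,0],[-0.16,0.17,-0.14,0,0,0,0],[-0.16,0.17,-0.14,0,0,0,0]]]}}

```text
time_s: 8.1
ee_pos: [0.4794, -0.0436, 0.1789]
eef_rot: [-0.175, 0.985, -0.002, 0.004]
force: [-3.7, -2.3, 22.0]
gripper_width: 0.0239
```

Request:
{"name": "move_arm", "arguments": {"motion": [[[-0.13,0.06,-0.13,0,0,0,0],[-0.15,0.12,-0.14,0,0,0,0],[-0.16,0.17,-0.14,0,0,0,0],[-0.16,0.17,-0.14,0,0,0,0]]]}}

```text
time_s: 8.5
ee_pos: [0.4788, -0.0423, 0.1788]
eef_rot: [-0.175, 0.985, -0.003, 0.005]
force: [-3.9, -3.4, 22.5]
gripper_width: 0.0236
```

Request:
{"name": "move_arm", "arguments": {"motion": [[[-0.12,0.08,-0.13,0.002,0.004,0,0],[-0.14,0.15,-0.14,0.003,0.008,0,0],[-0.16,0.21,-0.14,0.003,0.008,0,0],[-0.18,0.28,-0.14,0.003,0.008,0,0],[-0.18,0.28,-0.14,0.003,0.008,0,0]]]}}

```text
time_s: 9.0
ee_pos: [0.4781, -0.0398, 0.1787]
eef_rot: [-0.175, 0.985, -0.001, 0.002]
force: [-3.6, -1.8, 22.5]
gripper_width: 0.0237
```

```bash
python3 - <<'E'
from h import *
o=get_obs(); print(o['force'],o['ft_torque'])
d=snap('side','s3'); 
cv2.imwrite('pics/s3c.png',cv2.resize(d['pixels'][200:290,165:285,::-1],None,fx=6,fy=6,interpolation=2))
E
```

```text
[-3.55792505 -1.80134402 22.5426897 ] [-0.23014597  0.34699051 -0.01374302]
```

View pics/s3c.png

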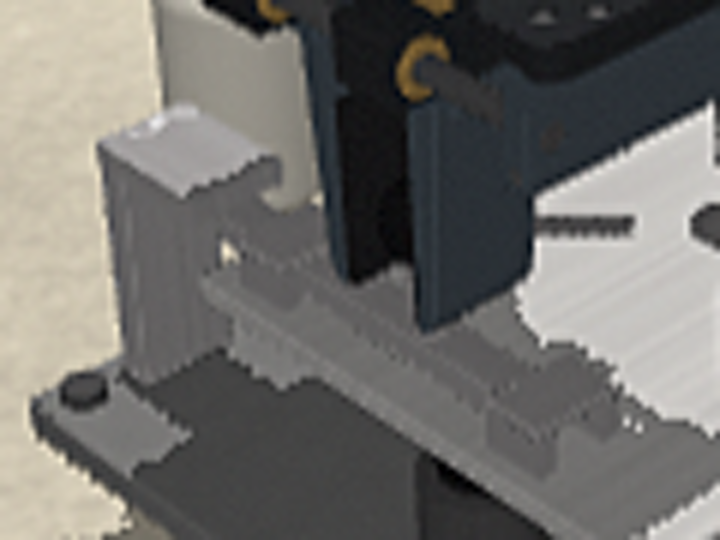

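The crop shows the nose at the ledge's underside, near (215,235), with the table level. The forces are small and nothing is butting, so I keep sliding.

Request:
{"name": "move_arm", "arguments": {"motion": [[[-0.13,0.1,-0.13,0,0.002,0,0],[-0.16,0.18,-0.14,0,0.004,0,0],[-0.19,0.26,-0.14,0,0.004,0,0],[-0.22,0.34,-0.14,0,0.004,0,0],[-0.24,0.4,-0.14,0,0.004,0,0],[-0.24,0.4,-0.14,0,0.004,0,0]]]}}

```text
time_s: 9.65
ee_pos: [0.4769, -0.0361, 0.1787]
eef_rot: [-0.175, 0.985, -0.001, 0.001]
force: [-2.4, -2.1, 21.8]
gripper_width: 0.0241
```

Request:
{"name": "move_arm", "arguments": {"motion": [[[-0.13,0.1,-0.14,0,0.001,0,0],[-0.16,0.18,-0.15,0,0.002,0,0],[-0.19,0.26,-0.15,0,0.002,0,0],[-0.22,0.34,-0.15,0,0.002,0,0],[-0.24,0.4,-0.15,0,0.002,0,0],[-0.24,0.4,-0.15,0,0.002,0,0]]]}}

```text
time_s: 10.25
ee_pos: [0.4755, -0.0324, 0.1786]
eef_rot: [-0.175, 0.985, -0.002, 0.001]
force: [-4.9, -3.0, 23.9]
gripper_width: 0.0237
```

Request:
{"name": "move_arm", "arguments": {"motion": [[[-0.13,0.08,-0.12,0,0.001,0,0],[-0.16,0.15,-0.12,0,0.002,0,0],[-0.18,0.22,-0.12,0,0.002,0,0],[-0.2,0.3,-0.12,0,0.002,0,0],[-0.2,0.3,-0.12,0,0.002,0,0]]]}}

```text
time_s: 10.75
ee_pos: [0.4745, -0.0296, 0.1787]
eef_rot: [-0.175, 0.985, -0.002, 0.001]
force: [-3.2, -2.2, 23.4]
gripper_width: 0.0239
```

Request:
{"name": "move_arm", "arguments": {"motion": [[[-0.13,0.08,-0.12,0,0.001,0,0],[-0.15,0.15,-0.12,0,0.002,0,0],[-0.18,0.25,-0.12,0,0.002,0,0],[-0.18,0.25,-0.12,0,0.002,0,0]]]}}

```text
time_s: 11.15
ee_pos: [0.4738, -0.0274, 0.1788]
eef_rot: [-0.175, 0.985, -0.002, 0.001]
force: [-3.0, -1.5, 23.8]
gripper_width: 0.0238
```

Request:
{"name": "move_arm", "arguments": {"motion": [[[-0.11,0.05,-0.11,0,0.001,0,0],[-0.13,0.09,-0.11,0,0.001,0,0],[-0.14,0.13,-0.11,0,0.001,0,0],[-0.14,0.13,-0.11,0,0.001,0,0]]]}}

```text
time_s: 11.55
ee_pos: [0.4734, -0.0264, 0.1789]
eef_rot: [-0.175, 0.985, -0.003, 0.002]
force: [-2.9, -2.1, 22.7]
gripper_width: 0.0238
```

Request:
{"name": "move_arm", "arguments": {"motion": [[[-0.11,0.05,-0.12,0,0.001,0,0],[-0.13,0.09,-0.12,0,0.001,0,0],[-0.14,0.12,-0.12,0,0.001,0,0],[-0.14,0.12,-0.12,0,0.001,0,0]]]}}

```text
time_s: 11.95
ee_pos: [0.473, -0.0254, 0.179]
eef_rot: [-0.175, 0.984, -0.003, 0.002]
force: [-3.5, -2.3, 21.7]
gripper_width: 0.0237
```

Request:
{"name": "move_arm", "arguments": {"motion": [[[-0.11,0.05,-0.12,0,0.001,0,0],[-0.13,0.09,-0.13,0,0.001,0,0],[-0.14,0.12,-0.13,0,0.001,0,0],[-0.14,0.12,-0.13,0,0.001,0,0]]]}}

```text
time_s: 12.35
ee_pos: [0.4726, -0.0245, 0.1789]
eef_rot: [-0.175, 0.984, -0.004, 0.003]
force: [-3.3, -2.7, 22.2]
gripper_width: 0.0237
```

Request:
{"name": "move_arm", "arguments": {"motion": [[[-0.11,0.05,-0.12,0.003,0.003,0,0],[-0.12,0.09,-0.13,0.005,0.004,0,0],[-0.13,0.12,-0.13,0.005,0.004,0,0],[-0.13,0.12,-0.13,0.005,0.004,0,0]]]}}

```text
time_s: 12.75
ee_pos: [0.4723, -0.0236, 0.1789]
eef_rot: [-0.176, 0.984, -0.001, 0.002]
force: [-4.6, -2.6, 22.2]
gripper_width: 0.0238
```

```bash
python3 - <<'E'
from h import *
o=get_obs(); print(o['force'],o['ft_torque'],o['ee_pos'])
d=snap('side','s4'); 
cv2.imwrite('pics/s4c.png',cv2.resize(d['pixels'][200:290,165:285,::-1],None,fx=6,fy=6,interpolation=2))
for b in(.006,.015,.03,.032): print(b,proj(d,stand([.558,-.0267,.3506],knobL(0,b))))
E
```

```text
[-4.56787565 -2.58408854 22.19563485] [-0.37592634  0.39442704 -0.09078132] [ 0.47229639 -0.02362961  0.17888533]
0.006 [[238.94205249 237.67240189]]
0.015 [[235.11798639 235.400878  ]]
0.03 [[228.87347735 231.69159289]]
0.032 [[228.05278686 231.2040966 ]]
```

View pics/s4c.png

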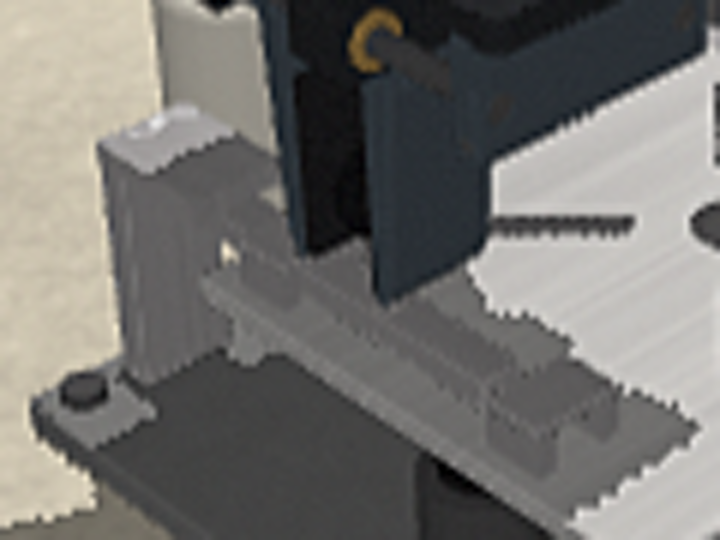

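The nose is deep under the ledge and the bolt is still moving freely. Travel since the grip is 26 mm, and the bolt started somewhere in 0–5 mm, so the end stop has not been felt yet.

Request:
{"name": "move_arm", "arguments": {"motion": [[[-0.12,0.05,-0.13,0.001,0.002,0,0],[-0.14,0.09,-0.13,0.002,0.003,0,0],[-0.15,0.12,-0.13,0.002,0.003,0,0],[-0.15,0.12,-0.13,0.002,0.003,0,0]]]}}

```text
time_s: 13.2
ee_pos: [0.4719, -0.0227, 0.1789]
eef_rot: [-0.176, 0.984, -0.001, 0.002]
force: [-2.2, -2.4, 21.0]
gripper_width: 0.024
```

Request:
{"name": "move_arm", "arguments": {"motion": [[[-0.11,0.05,-0.14,0.001,0.002,0,0],[-0.13,0.09,-0.14,0.002,0.003,0,0],[-0.14,0.12,-0.14,0.002,0.003,0,0],[-0.14,0.12,-0.14,0.002,0.003,0,0]]]}}

```text
time_s: 13.6
ee_pos: [0.472, -0.0225, 0.179]
eef_rot: [-0.176, 0.984, -0.0, 0.002]
force: [-2.6, -14.5, 23.2]
gripper_width: 0.0236
```

The end stop is felt at about 13 N along the bolt. I now ease off the press and the push, so the bolt takes the load, before letting go.

Request:
{"name": "move_arm", "arguments": {"motion": [[[-0.1,0.05,-0.1,0,0,0,0],[-0.06,0.02,-0.05,0,0,0,0],[-0.03,0.01,0,0,0,0,0],[0,0,0.02,0,0,0,0],[0,0,0.02,0,0,0,0]]]}}

```text
time_s: 14.1
ee_pos: [0.4721, -0.0226, 0.1796]
eef_rot: [-0.176, 0.984, -0.001, 0.002]
force: [-2.2, -1.2, 10.7]
gripper_width: 0.0237
```

Request:
{"name": "move_arm", "arguments": {"motion": [[[0,0,0.02,0,0,0,0],[0,0,0.03,0,0,0,0],[0,0,0.03,0,0,0,0],[0,0,0.03,0,0,0,0]]]}}

```text
time_s: 14.5
ee_pos: [0.472, -0.0226, 0.1798]
eef_rot: [-0.176, 0.984, -0.001, 0.002]
force: [0.7, 0.8, 0.3]
gripper_width: 0.0235
```

The wrist force is near zero and the table has not risen, so the bolt is holding it. Opening.

Request:
{"name": "move_arm", "arguments": {"motion": [[[0,0,0,0,0,0,0.3],[0,0,0,0,0,0,0.5],[0,0,0,0,0,0,0.6],[0,0,0,0,0,0,0.6],[0,0,0,0,0,0,0.6],[0,0,0,0,0,0,0.6]]]}}

```text
time_s: 15.1
ee_pos: [0.472, -0.0226, 0.1798]
eef_rot: [-0.176, 0.984, -0.001, 0.002]
force: [-0.2, 0.8, 0.2]
gripper_width: 0.0545
```

Request:
{"name": "move_arm", "arguments": {"motion": [[[0,0,1,0,0,0,0.6],[0,0,3,0,0,0,0.6],[0,0,6,0,0,0,0.6],[0,0,9,0,0,0,0.6],[0,0,12,0,0,0,0.6],[0,0,14,0,0,0,0.6],[0,0,14,0,0,0,0.6]]]}}

```text
time_s: 15.8
ee_pos: [0.473, -0.0226, 0.3232]
eef_rot: [-0.176, 0.984, -0.001, 0.004]
force: [0.3, 0.0, -0.5]
gripper_width: 0.0546
```

```bash
python3 - <<'E'
from h import *
o=get_obs(); print(o['force'],o['ee_pos'],o['time_s'])
d=snap('side','s5'); 
cv2.imwrite('pics/s5c.png',cv2.resize(d['pixels'][140:340,150:420,::-1],None,fx=2.9,fy=2.9,interpolation=2))
for b in(.026,.03,.032): print(b,proj(d,stand([.558,-.0267,.3506],knobL(0,b))))
E
```

```text
[ 0.26406599  0.01191336 -0.47955613] [ 0.47302003 -0.02264685  0.32319479] 15.8
0.026 [[230.52318767 232.67153317]]
0.03 [[228.87347735 231.69159289]]
0.032 [[228.05278686 231.2040966 ]]
```

View pics/s5c.png

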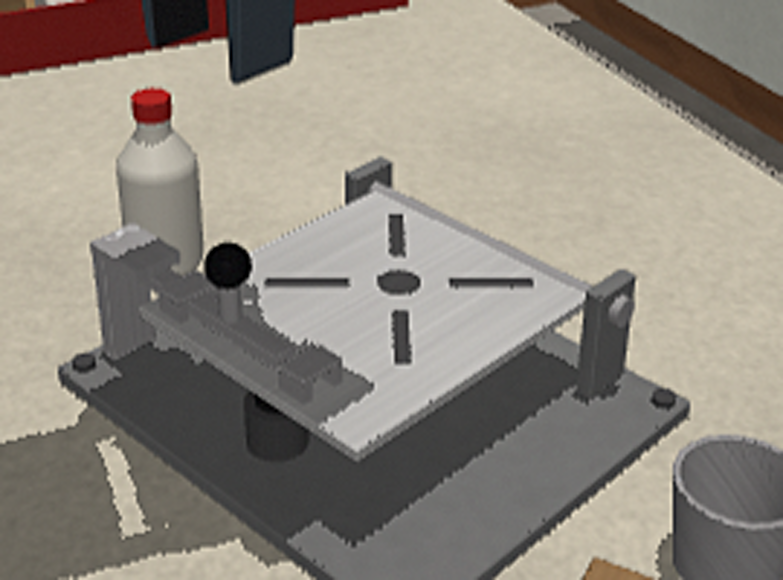

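The table is level and held with the gripper clear. The knob sits at about (228.6,231.4) in the full image, which matches the predicted home position of (228.9,231.7).

```bash
python3 -c "
from bench import close_job; print(close_job())"
```

```text
the job is handed in; nothing more can be done
None
```

The bolt is home under the keeper and holds the table level. I handed the job in at about 16 s of the 58 s allowed.

- **Pressing:** I gripped the knob and pressed the table down onto its buffer. The reading was 23 N before sliding, then stayed between 21 and 24 N until the bolt was home.
- **Sliding:** The bolt moved freely with 1–2 N along it until the end stop, which I felt at about 13 N. I then eased off to near zero force, opened the fingers and lifted clear.
- **Last checks:** After release, the side view showed the table level with the gripper clear of it. The knob was within 0.5 px of its predicted level, bolt-home position. The wrist force was about 0.5 N. The oil bottle stood upright and the gripper never went near the tin or carton, but I took no final overhead view of them.
- **Disagreements:** The expected 5–7 N of rubbing under the ledge never showed, probably because the table was pressed down clear of it. My first estimate of the bolt's starting travel was about 3 mm too high (5.7 mm against 2.6 mm), so I went by the felt end stop instead. A sideways force of 2–6 N showed on the wrist during the press.

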